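# Load a wood type block and hold the sprung keeper arm shut

## Robot

A 6-joint arm with a two-finger parallel gripper is mounted at the origin on a cart in front of the work surface, level with it; the furniture and walls round the work are solid. World frame = base frame: x ahead of the robot, y to its left, z up, the work surface at z = 0. Lengths are in mm, angles in rad, forces in N, time in s.
With the tool pointing down it reaches from about 400 to 825 mm from the base axis. Payload 7 kg.
Tool frame: the origin (TCP) lies at the very end of the fingers, on their centre line; the grasp point (between the pads) lies robot.grip_depth behind it (robot.grip_depth is the distance from the TCP to the grasp point, in mm); z points along the fingers, y is the line along which they close (so a half turn about z gives the same grasp; the last joint's range is limited). The gripper opens to 88 mm and grips with 3 to 60 N. Pads are 19 mm wide; open, the fingers measure 130 mm over their backs; the gripper's body (78 mm by 193 mm) begins 47 mm behind the grasp point.
Start: joints at [-1.034, 0.359, 0.012, 0, -1.224, -0.288], TCP at [166.187, -654.2, 226.561] pointing down, gripper open.
Joint ranges: [-3.07, 3.07], [-1.43, 2.12], [-1.02, 1.25], [-3.03, 1.67], [-3.05, -0], [-3.03, 3.03]. Speed limits (rad/s): [2.39, 2.39, 3.01, 3.14, 3.14, 3.14].

## Interface

Orientations are given as a unit quaternion [w, x, y, z].
In Python, from bench import readout, snapshot, camera_info, ticket, robot gives the robot as it stands. The module is installed in compiled form; this text tells all that it offers.
- The arm moves only by the tool jog_arm, never from a script. Its argument "steps" is a list of rows, each a list of 7 numbers: the shift along the tool's x, y, z in mm, then the turn, a rotation vector about the tool's x, y, z in rad, then the finger opening in mm, from 0 to 87.6. A call has 1 to 12 rows; each row shifts and turns the commanded pose from where the row before left it, along the tool's axes as they then stand; what a row does not reach is not made up. A row lasts 1/8 s, in which the tool goes at most 62.5 mm and 10.7 degrees, less where a joint would pass 70% of its speed; a pose out of reach is approached as far as the arm can. A call with a gripper value outside its range is refused whole. The fingers move at their own pace and stop on an object; "force" is the grip in N (left out, the last holds). Time passes only in rows, so rows that do not move let the fingers close. It gives the time, the measured TCP pose, the force, the opening and the grip force at its end, in the units of the state.
- readout.get_obs(): the state, without advancing time (a new reading comes with each control period).
- snapshot(name): name is "side" or "top"; returns the picture (420x560x3 uint8, red, green, blue); there is no depth.
- camera_info(name): a dict with "mtx" (3x3 intrinsics, pixels), "position" and "orientation" of the camera in the world. Camera axes: x right, y down, z forward; pixel columns grow to the right and rows downward; lengths in mm; the calibration is good to about 2 mm. A picture is of the moment at which its call begins. camera_info takes no time and is no camera call.
- ticket.close_job(): hands the job in; it is judged then, once.
The state is a dict: "time": time; "qpos": joint angles; "qvel": joint speeds; "effort": joint torques, N m; "position": TCP position; "tool_rot": TCP orientation; "ft_force": force on the tool from outside, world axes, zero at the start; "wrist_torque": the same for the moment, N m; "grip_width": opening from 0.0 (shut) to 1.0 (fully open); "finger_force": force on a finger pad.
Only numpy, scipy, OpenCV 4.12 (cv2) and the standard library are available. Lean on these libraries where they do the work, as an engineer would, in place of code of your own. Each camera call takes 0.05 s, during which the arm holds its last target. There are 200 camera calls.

## Task

Stand the loose wood type block (flat, printing face up) on the plywood bed of the proofing jig in front of the open end of the dark wooden channel, slide it along the bed into the channel until it stops against the end wall, and let go of it. Then take the brass post of the sprung aluminium keeper arm with the fingers, swing the arm round against its spring to its stop across the channel's open end, and finish while still holding it there: do not let go at the end. Leave the other wood block, the eraser and the roll of tape where they are.

Things in the scene. Friction and masses are not known exactly. Their poses are not given: they have to be found in the camera images.
- jig: Fixed plywood proofing jig. Origin on the table surface, on the channel's middle line; x runs into the channel, y to its left, z up. Bed: x -145 to +75 mm, y -105 to +75 mm, top at z 12 mm. A steel stop pin 9 mm thick, 28 mm high, stands at x -10.5, y +52 mm. Nothing else on it is higher than 20 mm but the keeper arm and its pivot.
- channel_mouth (a point): Middle of the channel's open end on the bed, at jig x -12, y 0, z 12 mm; jig axes. Dark wooden cheeks 10 mm thick run from here along +x, inner faces at y -14.5 and +14.5 mm (29 mm apart, corners rounded 5 mm), tops at z 20 mm, 8 mm above the bed. The channel is open above.
- channel_home (a point): Where the block's centre lies when fully home: jig x +8, y 0, z 23.5 mm; jig axes. The block then rests on the bed against the end wall (face at x +28 mm, top at z 20 mm). The shut keeper arm stands 4 mm behind it.
- block_center (a point): Centre of the loose wood type block, without its printing face; it measures 40 mm along x, 26 along y, 23 high, plus a dark raised printing face 4 mm thick on top. Starts flat on the table, face up; 30 to 55 g. Its x goes along the channel, either end first. To clear the cheeks grip the upper part of the 26 mm sides, fingertips at least 9 mm above its underside (11.5 mm below this point).
- handpost (a point): Point on the axis of the keeper arm's upright brass post, 62 mm above the table. The post is round, 14 mm thick, free from z 30 mm (top of a thin dark collar) to its top at z 74 mm, 120 mm from the hinge axis. The aluminium arm bar under it is 12 mm wide, z 14 to 26 mm, and ends 14 mm past the post's axis.
- keeper_hinge (a point): Point on the keeper arm's upright hinge axis, at jig x -22, y -85, z 20 mm; fixed to the jig. The pivot stands up to z 54 mm.
- keeper (a joint): Angle of the keeper arm, rad. 0: open, pointing nearly along the jig's -x; its spring always drives it back there. Grows as the arm turns clockwise seen from above. 1.4 is the hard stop, where the arm points along the jig's +y across the channel mouth. Pushing the post takes 1.3 N at the start and 4.8 N at the stop.
- spare_block_center (a point): Centre of another wood block standing on edge, 27 x 41 x 52 mm high; a bystander.
- eraser_center (a point): Centre of an eraser in a card sleeve, 21 x 46 x 12 mm; a bystander.
- tape_center (a point): Centre of a roll of masking tape lying flat, 96 mm across, 25 mm high; a bystander.
- type_block: The same loose wood type block; origin in the middle of its underside, axes as its centre point.
Mind the look-alikes: they are no part of the job. There is more than one size of the type_block; the job needs the smallest.

How it is judged (in metres and radians):
On the way, in this order (a step that is already met when the one before it is completed fails the run):
1. the block is low on the bed (underside within 6 mm of it) in front of the channel mouth and in line with it within 10 mm (x of block_center in the frame of jig between -0.12 and -0.025 m and y of block_center in the frame of jig between -0.01 and 0.01 m and z of block_center in the frame of jig between 0.02 and 0.0295 m).
2. the block is home in the channel (centre within 4 mm of the home point) and let go, the keeper arm still open (x of block_center in the frame of jig between 0.004 and 0.012 m and y of block_center in the frame of jig between -0.004 and 0.004 m and z of block_center in the frame of jig between 0.02 and 0.0265 m and angle between the x axis of type_block and the x axis of jig, either way round below 0.12 rad and angle between type_block's own z axis and vertical below 0.1 rad and contact force between type_block and the fingers below 0.2 N and value of joint keeper below 0.4 rad), for 0.2 s.
3. the keeper arm is held at its stop by the fingers (value of joint keeper above 1.34 rad and contact force between the fingers and keeper above 1 N), for 0.2 s.
At the end, for the whole second after the job is handed in: The block is home in the channel: centre within 4 mm of the home point along and across, flat on the bed (within 3.5 mm), in line within 0.12 rad, at rest and not touched by the fingers or pressed by the arm; and the fingers hold the keeper arm (more than 1 N) within 0.06 rad of its stop at 1.4 rad (all of step 3 and x of block_center in the frame of jig between 0.004 and 0.012 m and y of block_center in the frame of jig between -0.004 and 0.004 m and z of block_center in the frame of jig between 0.02 and 0.0265 m and angle between the x axis of type_block and the x axis of jig, either way round below 0.12 rad and angle between type_block's own z axis and vertical below 0.1 rad and contact force between type_block and the fingers below 0.2 N and linear speed of type_block below 0.02 m/s and contact force between type_block and keeper below 0.5 N); the arm keeps its last pose, push and grip.
It fails at once if the other wood block is moved by more than 30 mm (distance of spare_block_center from where it was at the start of the episode above 0.03 m).
It fails at once if the eraser is moved by more than 30 mm (distance of eraser_center from where it was at the start of the episode above 0.03 m).
It fails at once if the roll of tape is moved by more than 30 mm (distance of tape_center from where it was at the start of the episode above 0.03 m).
It also fails if it takes over 50 s, if anything falls off the work surface, if the arm or the gripper's body presses on something with over 40 N, if the wrist force passes 120 N, or if a joint passes its speed limit or range.

## Working session

There is one attempt and no reset: what is moved stays moved. The work goes in short steps, Python scripts to look and compute and a tool call to move; the robot and the scene stay as the last step left them, time stands still between calls to the robot, and variables do not carry over. Pictures are saved under pics/ and viewed, at most 10 in all, crops included, and the job is handed in when it is done.

Besides the shell and the picture viewer there is one more tool, called after "Call:" as name([rows], argument=value, ...), one row to a line, values as JSON. jog_arm: Moves the arm, as the interface text tells. Its arguments: {"type":"object","properties":{"steps":{"type":"array"},"force":{"type":"number"}},"required":["steps"]}

```bash
mkdir -p pics; python3 - <<'E'
from bench import readout, snapshot, camera_info, robot
import cv2,numpy as np
for n in("top","side"):
    cv2.imwrite(f"pics/{n}0.png",cv2.resize(snapshot(n)[:,:,::-1],(800,600),interpolation=cv2.INTER_CUBIC)); c=camera_info(n); print(n,np.array(c["mtx"]).round(1).tolist(),np.round(c["position"],1),np.round(c["orientation"],4))
print(readout.get_obs(), robot.grip_depth)
E
```

```text
top [[399.9, 0.0, 277.1], [0.0, 399.9, 209.1], [0.0, 0.0, 1.0]] [ 396.2 -208.4 1093.7] [-0.0689  0.7112 -0.697   0.0607]
side [[429.0, 0.0, 279.0], [0.0, 429.0, 211.7], [0.0, 0.0, 1.0]] [ 342.9 -915.8  473.3] [-0.5048  0.8504 -0.1328  0.0661]
{'time': 0.1, 'qpos': array([-1.03387540e+00,  3.59321850e-01,  1.11678721e-02, -3.02267169e-04,
       -1.22412048e+00, -2.88090550e-01]), 'qvel': array([-0.00015962, -0.00223691,  0.00217319,  0.00019778,  0.00087299,
       -0.00118441]), 'effort': array([-1.34162237e-03, -5.84163845e+01,  2.93748289e+01,  7.01553494e+00,
        1.01256953e-02, -5.83596693e-05]), 'position': array([ 166.09069038, -653.79674361,  225.72082739]), 'tool_rot': array([-1.66111538e-04, -1.24043369e-01,  9.92276512e-01,  7.34042680e-04]), 'ft_force': array([-0.66292807,  0.67431085, -0.32470005]), 'wrist_torque': array([-0.01139657, -0.06467451,  0.02172618]), 'finger_force': 0.0, 'grip_width': 1.003141842990413} 18.8
```

View pics/top0.png

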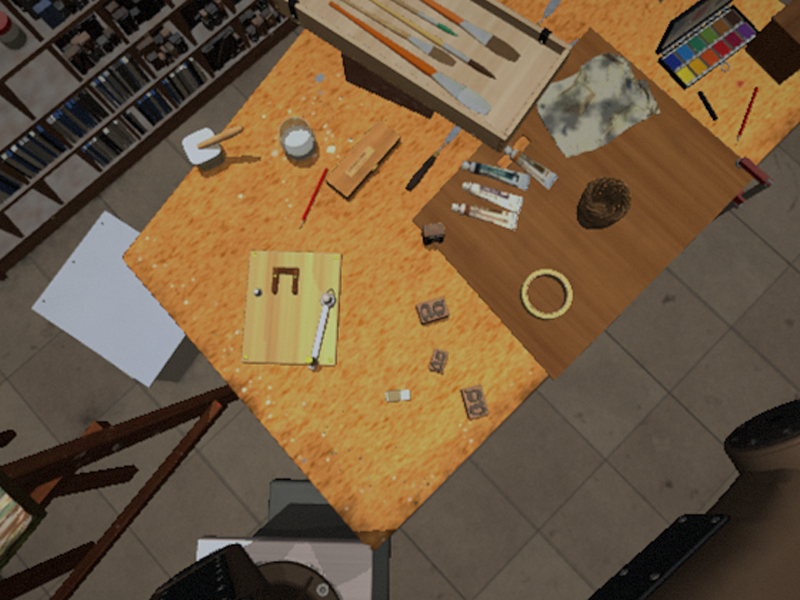

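View pics/side0.png

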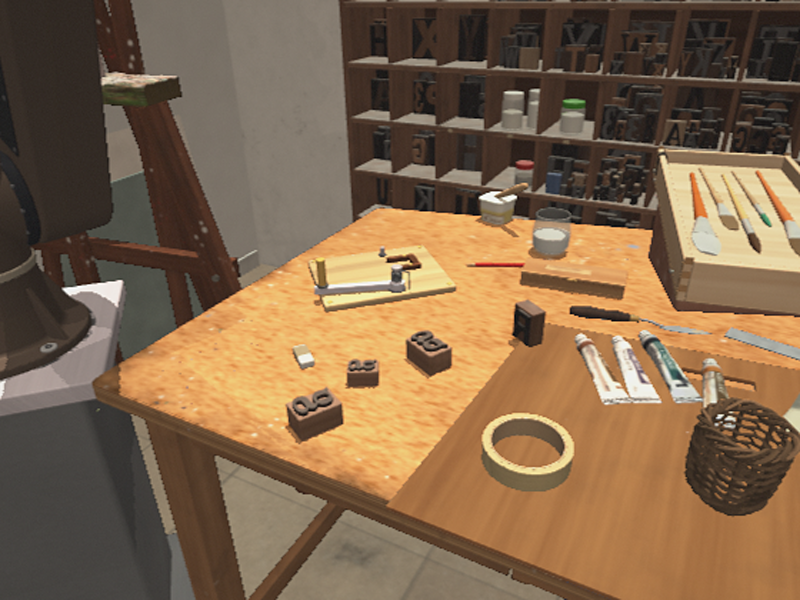

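Top view at 800×600. Possible type blocks are (433,310) large, (473,402) large, (438,361) small, and (433,232), the spare standing on edge. I choose the small one at (438,361), which the side view shows at (363,372). The jig is at (292,307) with its channel at (285,280) opening downward, and the brass post is near (315,360). I'll check this in a close crop.

```bash
cat > h.py <<'E'
from bench import readout, snapshot, camera_info
import cv2,numpy as np
from scipy.spatial.transform import Rotation as R
def cam(n):
    c=camera_info(n); return np.array(c["mtx"]),np.array(c["position"]),R.from_quat(c["orientation"],scalar_first=True)
def ray(n,u,v,z):
    K,p,r=cam(n); d=r.apply(np.linalg.solve(K,[u,v,1])); return p+d*(z-p[2])/d[2]
def proj(n,P):
    K,p,r=cam(n); q=r.inv().apply(np.asarray(P,float)-p)@K.T; return q[...,:2]/q[...,2:]
def crop(n,x0,y0,w,h,s,f,marks=()):
    im=snapshot(n)[y0:y0+h,x0:x0+w,::-1]; im=cv2.resize(im,None,fx=s,fy=s,interpolation=cv2.INTER_CUBIC)
    for m in marks:
        u,v=(proj(n,m)+.5-[x0,y0])*s; cv2.circle(im,(int(u),int(v)),2,(255,255,0),-1)
    cv2.imwrite(f,im)
E
python3 - <<'E'
from h import *
crop("top",166,170,190,120,4.2,"pics/t1.png")
crop("side",200,160,180,150,4,"pics/s1.png")
E
```

```text
(no output)
```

View pics/t1.png

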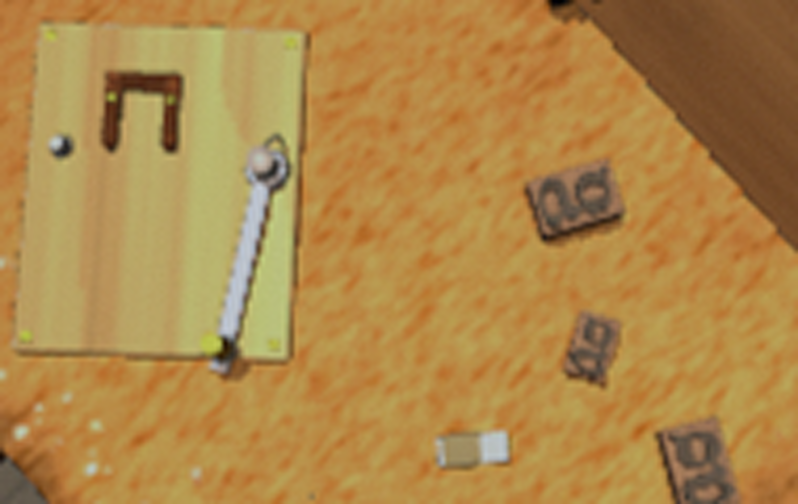

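View pics/s1.png

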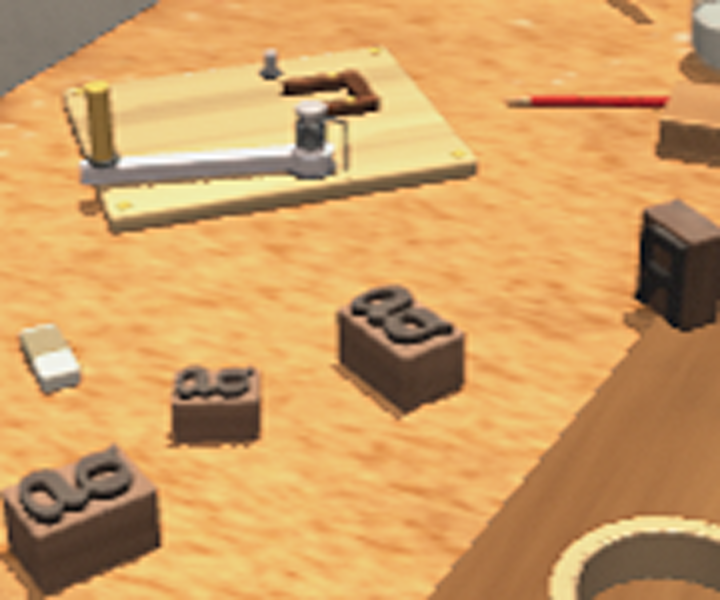

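Top crop: small block outline is about (583,312), (621,320), (604,385), (566,378). The bed corners are (38,24), (303,32), (15,352) and (287,358), with the pin at (60,146), the hinge at (264,160) and the post at about (212,345). In the side crop the small block's front face spans (172,402) to (259,441). It is clearly the smallest of the three "as" blocks.

```bash
cat > fit.py <<'E'
from h import *
from scipy.optimize import least_squares
def tw(p,P):
    P=np.atleast_2d(P).astype(float); o=P.copy(); c,s=np.cos(p[2]),np.sin(p[2])
    o[:,0]=p[0]+c*P[:,0]-s*P[:,1]; o[:,1]=p[1]+s*P[:,0]+c*P[:,1]; return o
def fit(obs,p0):
    f=lambda p: np.concatenate([(proj(n,tw(p,L)[0])-((np.array(px)+.5)/s-.5+o)) for n,L,px,s,o in obs])
    r=least_squares(f,p0,loss="soft_l1"); return r.x,r.fun.reshape(-1,2)
T=lambda L,px:("top",L,px,4.2,np.array([166,170]))
S=lambda L,px:("side",L,px,4,np.array([200,160]))
E
python3 - <<'E'
from fit import *
jig=[T([75,75,12],(38,24)),T([75,-105,12],(304,32)),T([-145,75,12],(15,351)),T([-145,-105,12],(288,358)),T([-10.5,52,28],(60,143)),T([-22,-85,54],(264,158)),
 S([75,75,12],(382,48)),S([75,-105,12],(477,163)),S([-145,-105,12],(110,219)),S([-145,75,12],(67,93)),S([-10.5,52,28],(270,52)),S([-22,-85,54],(312,106))]
x,r=fit(jig,[450,0,0]); print("jig",x,r.round(1).tolist())
for sel in (jig[:6],jig[6:]): print(fit(sel,x)[0])
c=np.mean([ray("top",*((np.array(p)+.5)/4.2-.5+[166,170]),20)[:2] for p in [(583,312),(621,320),(604,385),(566,378)]],0); print("blk c",c)
# side: near-face corners; orientation guess
a=ray("side",*((np.array((174,441))+.5)/4-.5+[200,160]),0); b=ray("side",*((np.array((259,441))+.5)/4-.5+[200,160]),0)
print(a,b,np.linalg.norm(b-a))
d=ray("side",*((np.array((258,370))+.5)/4-.5+[200,160]),23); e=ray("side",*((np.array((260,404))+.5)/4-.5+[200,160]),23); f=ray("side",*((np.array((173,402))+.5)/4-.5+[200,160]),23);print(d,e,f)
print("post", [ray("side",*((np.array(p)+.5)/4-.5+[200,160]),z) for p,z in (((97,86),74),((103,158),30))], [ray("top",*((np.array(p)+.5)/4.2-.5+[166,170]),74) for p in [(212,344)]])
E
```

```text
jig [ 6.13060158e+02  2.02089474e+01 -9.74094216e-03] [[0.4, -0.4], [1.2, -0.5], [-0.4, 0.5], [1.0, 0.8], [-0.4, 0.3], [-0.3, 0.5], [0.6, -1.0], [1.2, -0.9], [0.2, -0.2], [-1.7, -1.0], [0.1, -0.0], [-0.1, -0.5]]
[ 6.13739130e+02  2.09118339e+01 -5.82547923e-03]
[ 6.12103427e+02  1.76642633e+01 -1.32046428e-02]
blk c [ 478.62814682 -275.97376434]
[ 4.57336103e+02 -2.80408057e+02  5.68434189e-14] [ 4.94500183e+02 -2.92986038e+02 -5.68434189e-14] 39.234863032833175
[ 501.23380353 -269.93739749   23.        ] [ 494.91315423 -296.51969616   23.        ] [ 457.9046309  -282.29357903   23.        ]
post [array([472.14042392, -42.36190994,  74.        ]), array([471.45919456, -44.58604037,  30.        ])] [array([472.5743203 , -41.34058042,  74.        ])]
```

```bash
cat >> h.py <<'E'
def delta(P,yaw):
    "tool-axis shift to world P (after turning in place about tool z by the angle given), yaw=dir of tool y from world +y"
    o=readout.get_obs(); q=R.from_quat(o["tool_rot"],scalar_first=True); M=q.as_matrix()
    y0=np.arctan2(-M[0,1],M[1,1]); t=-(yaw-y0)
    d=np.array(P)-o["position"]
    print("yaw now %.3f turn about tool z %.3f tilt %s"%(y0,t,M[:,2].round(4)))
    print("shift now-axes",M.T.dot(d).round(1),"after turn",(M@R.from_rotvec([0,0,t]).as_matrix()).T.dot(d).round(1),"pos",o["position"].round(1),"F",o["ft_force"].round(1),"w",o["grip_width"]*87.6,o["finger_force"],"t",o["time"])
E
python3 - <<'E'
from fit import *
b=[T([20,13,23],(583,313)),T([20,-13,23],(621,320)),T([-20,-13,23],(604,385)),T([-20,13,23],(566,378)),
 S([-20,-13,0],(174,441)),S([20,-13,0],(259,441)),S([20,-13,23],(260,404)),S([-20,-13,23],(173,402)),S([20,13,23],(258,370))]
for sel in (b,b[:4],b[4:]):
  x,r=fit(sel,[479,-275,-.34]); print(x,r.round(1).tolist())
x,_=fit(b,[479,-275,-.34])
delta([*x[:2],60],x[2])
E
```

```text
[ 4.79128045e+02 -2.75830978e+02 -2.62092663e-01] [[-0.2, -0.3], [0.2, 0.7], [0.2, -0.3], [-0.1, -1.4], [-0.1, 1.0], [0.4, 0.1], [-0.3, -0.9], [-0.7, 0.4], [0.1, -0.5]]
[ 4.78233373e+02 -2.75783681e+02 -2.28985993e-01] [[-0.5, 0.1], [-0.1, 0.8], [0.5, -0.1], [0.0, -0.8]]
[ 4.79790362e+02 -2.75686565e+02 -3.05962823e-01] [[-0.1, 0.6], [0.4, 0.3], [-0.3, -0.7], [-0.6, 0.0], [0.7, -0.3]]
yaw now 0.249 turn about tool z 0.511 tilt [-4.e-04  1.e-03 -1.e+00]
shift now-axes [-396.5  289.2  166.2] after turn [-204.5  446.1  166.2] pos [ 166.1 -653.9  226. ] F [ 0.1 -0.7  0.3] w 87.11112542384991 0.0 t 0.2
```

Call:
jog_arm([
  [0,0,0,0,0,0.128,52],
  [0,0,0,0,0,0.128,52],
  [0,0,0,0,0,0.128,52],
  [0,0,0,0,0,0.127,52],
  [-22.7,49.5,14,0,0,0,52],
  [-22.7,49.5,14,0,0,0,52],
  [-22.7,49.5,14,0,0,0,52],
  [-22.7,49.5,14,0,0,0,52],
  [-22.7,49.5,14,0,0,0,52],
  [-22.7,49.5,14,0,0,0,52],
  [-22.7,49.5,14,0,0,0,52],
  [-22.7,49.5,14,0,0,0,52],
], force=20)

```text
time: 1.7
position: [445.2, -317.3, 114.3]
tool_rot: [0.0, 0.131, 0.991, -0.0]
ft_force: [1.2, -0.9, 0.3]
grip_width: 0.589
finger_force: 0.0
```

Call:
jog_arm([
  [-22.7,49.5,14,0,0,0,52],
  [0,0,0,0,0,0,52],
  [0,0,0,0,0,0,52],
])

```text
time: 2.08
position: [478.9, -276.7, 100.4]
tool_rot: [-0.0, 0.13, 0.991, -0.0]
ft_force: [-0.3, -0.8, 0.0]
grip_width: 0.595
finger_force: 0.0
```

```bash
python3 - <<'E'
from h import *
delta([479.1,-275.8,11],-.262)
crop("side",220,200,110,90,6,"pics/s2.png")
E
```

```text
yaw now -0.261 turn about tool z 0.001 tilt [-6.e-04  0.e+00 -1.e+00]
shift now-axes [ 0.   0.9 89.4] after turn [ 0.   0.9 89.4] pos [ 478.9 -276.7  100.4] F [-0.3 -0.8  0. ] w 52.09697232608086 0.0 t 2.075
```

View pics/s2.png

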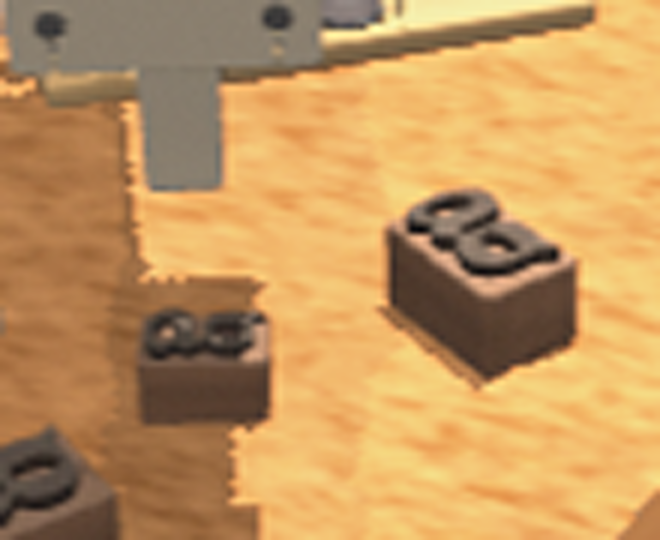

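The side view shows the finger standing above and behind the small block (front face centre about (205,392)), with both large blocks clear. I'm going down.

Call:
jog_arm([
  [0,0.9,25,0,0,0,52],
  [0,0,25,0,0,0,52],
  [0,0,20,0,0,0,52],
  [0,0,12,0,0,0,52],
  [0,0,7,0,0,0,52],
  [0,0,0,0,0,0,52],
  [0,0,0,0,0,0,22],
  [0,0,0,0,0,0,22],
  [0,0,0,0,0,0,22],
  [0,0,0,0,0,0,22],
  [0,0,0,0,0,0,22],
  [0,0,0,0,0,0,22],
], force=20)

```text
time: 3.62
position: [479.5, -276.0, 11.9]
tool_rot: [0.0, 0.131, 0.991, -0.0]
ft_force: [-1.0, 1.1, 5.9]
grip_width: 0.302
finger_force: 20.0
```

Call:
jog_arm([
  [0,0,0,0,0,0,22],
  [0,0,-15,0,0,0,22],
  [0,0,-40,0,0,0,22],
  [0,0,-45,0,0,0,22],
  [0,0,0,0,0,0,22],
  [0,0,0,0,0,0,22],
])

```text
time: 4.38
position: [479.0, -275.9, 112.0]
tool_rot: [0.0, 0.131, 0.991, 0.0]
ft_force: [0.2, 0.8, -0.9]
grip_width: 0.303
finger_force: 20.0
```

```bash
python3 - <<'E'
from h import *
from fit import tw
J=[613.3,20.5,-.008]
print(tw(J,[-70,0,0]))
delta([*tw(J,[-72,0,0])[0,:2],60],-.008)
crop("side",220,150,110,90,6,"pics/s3.png")
E
```

```text
[[543.30223999  21.05999403   0.        ]]
yaw now -0.263 turn about tool z -0.255 tilt [ 7.e-04  2.e-04 -1.e+00]
shift now-axes [ 16.9 303.   52.1] after turn [-59.9 297.5  52.1] pos [ 479.  -275.9  112. ] F [ 0.2  0.8 -0.9] w 26.568848654644523 19.999899566173553 t 4.375
```

View pics/s3.png

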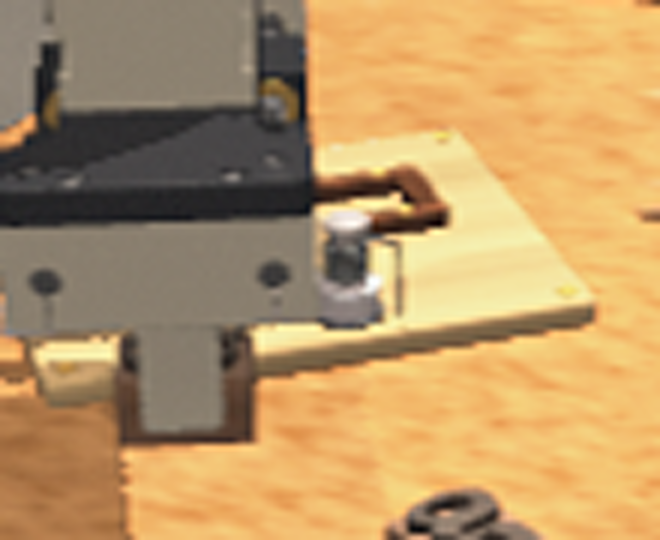

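The block hangs level in the fingers: it spans columns 118–255 and the near finger 138–224, so the grip is roughly central. Carrying it over to the front of the channel.

Call:
jog_arm([
  [0,0,0,0,0,-0.1275,22],
  [0,0,0,0,0,-0.1275,22],
  [-10,49.6,0,0,0,0,22],
  [-10,49.6,0,0,0,0,22],
  [-10,49.6,0,0,0,0,22],
  [-10,49.6,0,0,0,0,22],
  [-10,49.6,0,0,0,0,22],
  [-10,49.6,0,0,0,0,22],
  [0,0,30,0,0,0,22],
  [0,0,30,0,0,0,22],
  [0,0,0,0,0,0,22],
  [0,0,0,0,0,0,22],
])

```text
time: 5.92
position: [541.6, 21.0, 51.9]
tool_rot: [-0.0, 0.004, 1.0, -0.0]
ft_force: [0.1, 0.9, -0.1]
grip_width: 0.307
finger_force: 20.0
```

```bash
python3 - <<'E'
from h import *
from fit import tw
J=[613.3,20.5,-.008]
delta([*tw(J,[-72,0,0])[0,:2],24.5],-.008)
m=[tw(J,[x,y,z])[0] for x,y,z in [(-12,14.5,20),(-12,-14.5,20),(38,-24.5,20),(75,75,12),(75,-105,12),(-145,-105,12)]]
crop("side",200,155,130,95,6,"pics/s4.png",m)
E
```

```text
yaw now -0.007 turn about tool z 0.001 tilt [-4.e-04 -5.e-04 -1.e+00]
shift now-axes [ 0.3  0.1 27.4] after turn [ 0.3  0.1 27.4] pos [541.6  21.   51.9] F [ 0.1  0.9 -0.1] w 26.917756359297908 20.00000685453415 t 5.925
```

View pics/s4.png

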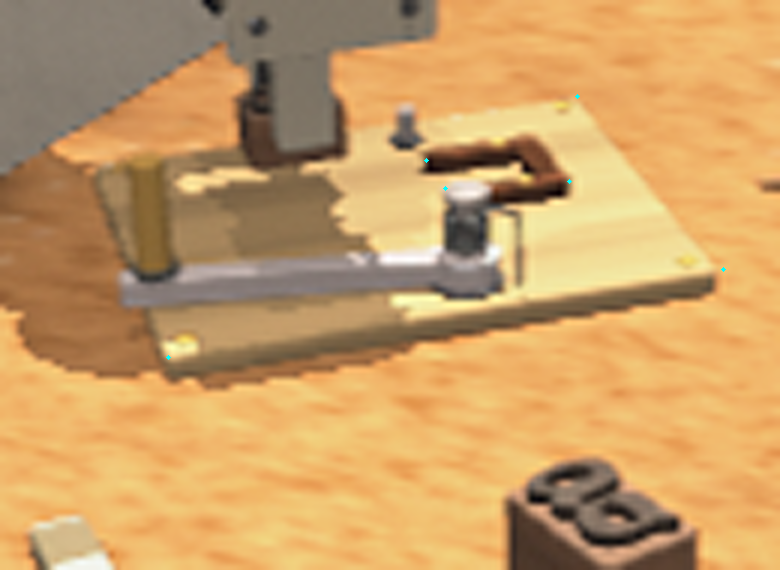

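The side view shows the block hanging above the bed, lower edge about (250–345, 155), left of the channel mouth (mouth marks at (427,160) and (446,188)). I'll refine the channel's middle line from the earlier top crop.

```bash
python3 - <<'E'
from fit import *
im=cv2.imread("pics/t1.png").astype(int)
for r in range(95,146,10):
    row=im[r,92:195,1]; m=np.where(row<105)[0]+92
    # subpixel-ish: dark extents
    print(r,m.min(),m.max(),end=" ")
    for c in (m.min(),m.max(),(m.min()+m.max())/2): print(ray("top",*((np.array([c,r])+.5)/4.2-.5+[166,170]),20)[:2].round(1),end=" ")
    print()
print((proj("side",[[532,-13.5,52],[551,-13.5,52]])+.5-[200,155])*6)
E
```

```text
95 116 181 [638.3  38.6] [639.1  -4.1] [638.7  17.3] 
105 104 179 [631.5  46.1] [632.4  -3.2] [631.9  21.5] 
115 104 177 [624.8  45.7] [625.7  -2.2] [625.2  21.8] 
125 103 178 [618.1  46. ] [619.   -3.2] [618.5  21.4] 
135 101 178 [611.4  46.9] [612.3  -3.6] [611.8  21.7] 
145 103 177 [604.7  45.2] [605.7  -3.3] [605.2  20.9] 
[[288.27548471 160.10873504]
 [335.29917297 153.26812534]]
```

Call:
jog_arm([
  [0,0.7,12,0,0,0,22],
  [0,0,10,0,0,0,22],
  [0,0,4,0,0,0,22],
  [0,0,1,0,0,0,22],
  [0,0,0.5,0,0,0,22],
  [0,0,0,0,0,0,22],
  [0,0,0,0,0,0,22],
])

```text
time: 6.85
position: [541.5, 21.9, 24.3]
tool_rot: [0.0, 0.004, 1.0, 0.0]
ft_force: [-0.2, 0.4, -0.3]
grip_width: 0.306
finger_force: 20.0
```

Call:
jog_arm([
  [-12,0,0,0,0,0,22],
  [-12,0,0,0,0,0,22],
  [-8,0,0,0,0,0,22],
  [-5,0,0,0,0,0,22],
  [-5,0,0,0,0,0,22],
  [-4,0,0,0,0,0,22],
  [-4,0,0,0,0,0,22],
  [0,0,0,0,0,0,22],
])

```text
time: 7.85
position: [589.7, 22.3, 23.9]
tool_rot: [-0.001, 0.004, 1.0, 0.0]
ft_force: [-3.2, 6.2, -0.7]
grip_width: 0.303
finger_force: 20.0
```

```bash
python3 - <<'E'
from h import *
delta([620,21.5,24],-.008)
crop("side",200,155,130,95,6,"pics/s5.png")
E
```

```text
yaw now -0.007 turn about tool z 0.001 tilt [-2.3e-03  8.0e-04 -1.0e+00]
shift now-axes [-30.3  -0.6  -0.1] after turn [-30.3  -0.6  -0.1] pos [589.7  22.3  23.9] F [-3.2  6.2 -0.7] w 26.572887075847007 19.99813288450241 t 7.85
```

View pics/s5.png

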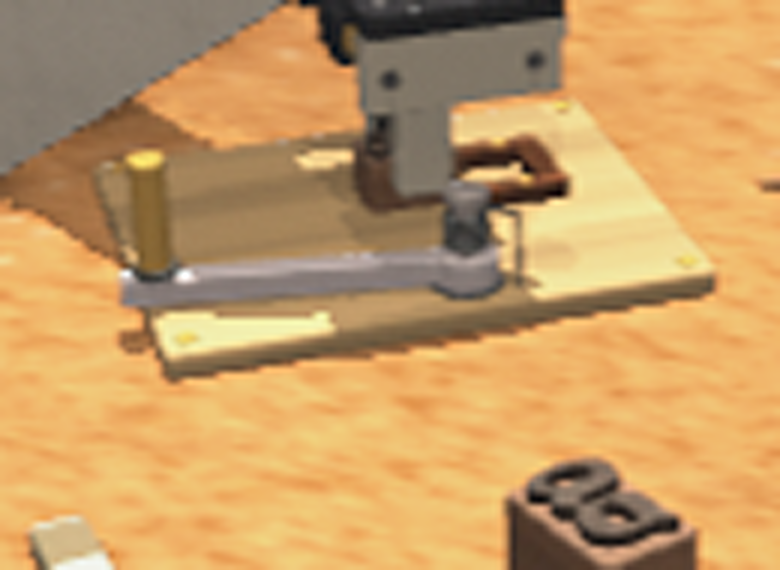

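The block's front end has entered the mouth. The wall pushes it toward +y (6 N), so the true middle line lies a little to the left. I'll ease that way and go on.

Call:
jog_arm([
  [0,1.2,0,0,0,0,22],
  [-2,0.4,0,0,0,0,22],
  [-3,0,0,0,0,0,22],
  [0,0,0,0,0,0,22],
])

```text
time: 8.4
position: [596.7, 22.9, 24.0]
tool_rot: [0.0, 0.004, 1.0, -0.0]
ft_force: [-0.4, 0.0, 0.3]
grip_width: 0.304
finger_force: 20.0
```

Free now. Sliding on to the end wall.

Call:
jog_arm([
  [-5,0,0,0,0,0,22],
  [-5,0,0,0,0,0,22],
  [-4,0,0,0,0,0,22],
  [-3,0,0,0,0,0,22],
  [-2,0,0,0,0,0,22],
  [0,0,0,0,0,0,22],
])

```text
time: 9.15
position: [615.4, 22.9, 24.0]
tool_rot: [-0.0, 0.004, 1.0, -0.0]
ft_force: [-0.5, 0.4, -0.1]
grip_width: 0.307
finger_force: 20.0
```

Call:
jog_arm([
  [-1.5,0,0,0,0,0,22],
  [-1.5,0,0,0,0,0,22],
  [-1.5,0,0,0,0,0,22],
  [0,0,0,0,0,0,22],
])

```text
time: 9.65
position: [620.0, 22.9, 24.0]
tool_rot: [-0.0, 0.004, 1.0, -0.0]
ft_force: [-0.1, -0.1, 0.2]
grip_width: 0.301
finger_force: 20.0
```

Call:
jog_arm([
  [-1,0,0,0,0,0,22],
  [-1,0,0,0,0,0,22],
  [-1,0,0,0,0,0,22],
  [0,0,0,0,0,0,22],
])

```text
time: 10.15
position: [621.9, 22.7, 23.8]
tool_rot: [-0.001, 0.004, 1.0, -0.0]
ft_force: [-4.8, 1.0, 2.2]
grip_width: 0.303
finger_force: 20.0
```

It stopped against the wall at x≈622, where home predicts about 621, with −4.8 N. Releasing with a small opening to stay clear of the pin, then lifting.

Call:
jog_arm([
  [0.7,0,0,0,0,0,22],
  [0,0,0,0,0,0,38],
  [0,0,0,0,0,0,38],
  [0,0,0,0,0,0,38],
  [0,0,0,0,0,0,38],
  [0,0,-10,0,0,0,38],
  [0,0,-30,0,0,0,38],
  [0,0,-40,0,0,0,38],
  [0,0,0,0,0,0,38],
])

```text
time: 11.28
position: [624.6, 23.4, 108.5]
tool_rot: [0.003, 0.003, 1.0, 0.001]
ft_force: [0.7, 1.1, -1.3]
grip_width: 0.431
finger_force: 0.0
```

```bash
python3 - <<'E'
from h import *
delta([472,-42,110],1.563)
crop("side",200,155,130,95,6,"pics/s6.png")
E
```

```text
yaw now -0.006 turn about tool z -1.569 tilt [ 0.0069  0.0015 -1.    ]
shift now-axes [152.2 -66.4  -2.6] after turn [ 66.6 152.1  -2.6] pos [624.6  23.4 108.5] F [ 0.7  1.1 -1.3] w 37.73035021274036 0.0 t 11.275
```

View pics/s6.png

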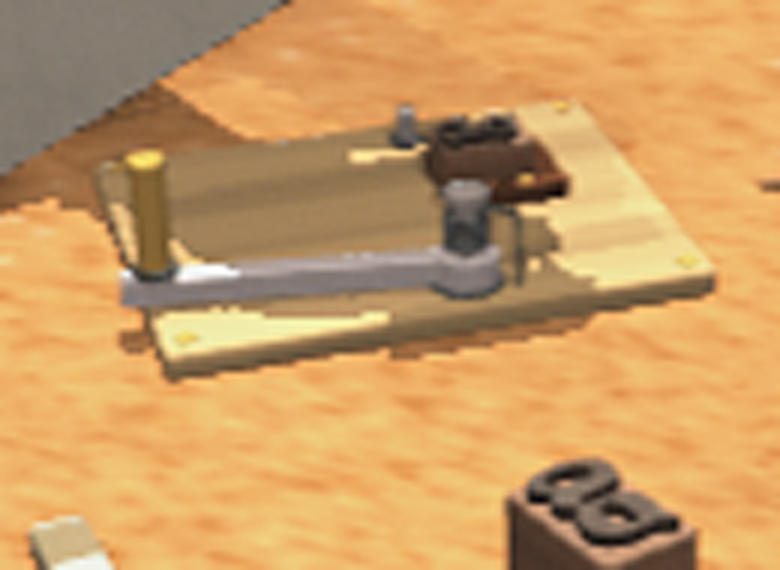

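The block sits in the channel, its body around (430–550, 150–190), in line and flush with the bed. The post top is at (146,160). Now I turn the tool a quarter and go over the post.

Call:
jog_arm([
  [0,0,-5,0,0,-0.1743,60],
  [0,0,0,0,0,-0.1743,60],
  [0,0,0,0,0,-0.1743,60],
  [0,0,0,0,0,-0.1743,60],
  [0,0,0,0,0,-0.1743,60],
  [0,0,0,0,0,-0.1743,60],
  [0,0,0,0,0,-0.1743,60],
  [0,0,0,0,0,-0.1743,60],
  [0,0,0,0,0,-0.1743,60],
  [22,50,0,0,0,0,60],
  [22,50,0,0,0,0,60],
  [22,50,0,0,0,0,60],
])

```text
time: 12.82
position: [469.4, -42.5, 108.3]
tool_rot: [-0.001, -0.704, 0.71, 0.0]
ft_force: [-0.7, -0.9, 1.0]
grip_width: 0.685
finger_force: 0.0
```

Call:
jog_arm([
  [0,0,0,0,0,0,60],
  [0,0,0,0,0,0,60],
])

```text
time: 13.08
position: [471.9, -41.7, 109.3]
tool_rot: [0.0, -0.704, 0.71, -0.0]
ft_force: [0.1, -0.3, -0.5]
grip_width: 0.685
finger_force: 0.0
```

```bash
python3 - <<'E'
from h import *
delta([472.5,-41.8,44],1.563)
E
```

```text
yaw now 1.562 turn about tool z -0.001 tilt [ 9.e-04  1.e-04 -1.e+00]
shift now-axes [ 0.1 -0.5 65.3] after turn [ 0.1 -0.5 65.3] pos [471.9 -41.7 109.3] F [ 0.1 -0.3 -0.5] w 60.03649968960487 0.0 t 13.075
```

Call:
jog_arm([
  [0,-0.5,20,0,0,0,60],
  [0,0,20,0,0,0,60],
  [0,0,15,0,0,0,60],
  [0,0,10,0,0,0,60],
  [0,0,0,0,0,0,60],
  [0,0,0,0,0,0,9],
  [0,0,0,0,0,0,9],
  [0,0,0,0,0,0,9],
  [0,0,0,0,0,0,9],
  [0,0,0,0,0,0,9],
  [0,0,0,0,0,0,9],
  [0,0,0,0,0,0,9],
], force=30)

```text
time: 14.58
position: [472.4, -41.7, 44.2]
tool_rot: [0.0, -0.704, 0.71, -0.0]
ft_force: [0.3, -1.8, 0.1]
grip_width: 0.149
finger_force: 30.0
```

```bash
python3 - <<'E'
from h import *
from fit import tw
o=readout.get_obs(); p=o["position"][:2]
J=[613.5,21.8,-.008]; h=tw(J,[-22,-85,0])[0,:2]; print("hinge",h,"r",np.linalg.norm(p-h),"grip",o["grip_width"]*87.6,o["finger_force"],o["ft_force"])
a0=J[2]+np.pi/2+1.4; M=R.from_quat(o["tool_rot"],scalar_first=True).as_matrix()
off=p-(h+120*np.array([np.cos(a0),np.sin(a0)])); print("off",off)
P=[h+120*np.array([np.cos(a0-k),np.sin(a0-k)])+off for k in np.linspace(0,1.4,15)]
for d in np.diff(P,axis=0): print((M.T@[*d,0]).round(1))
E
```

```text
hinge [590.82071125 -63.02128189] r 120.30522325096078 grip 13.063257080794349 30.000024139881134 [ 0.32844948 -1.76839391  0.05671437]
off [-0.31089968 -0.00413203]
[-11.7  -2.6   0. ]
[-11.4  -3.8   0. ]
[-11.   -4.9   0. ]
[-10.4  -6.    0. ]
[-9.8 -7.   0. ]
[-9.  -7.9  0. ]
[-8.2 -8.8  0. ]
[-7.3 -9.5  0. ]
[ -6.3 -10.2   0. ]
[ -5.2 -10.8   0. ]
[ -4.1 -11.3   0. ]
[ -3.  -11.6   0. ]
[ -1.8 -11.9   0. ]
[ -0.6 -12.    0. ]
```

Call:
jog_arm([
  [-11.7,-2.6,0,0,0,0,9],
  [-11.4,-3.8,0,0,0,0,9],
  [-11,-4.9,0,0,0,0,9],
  [-10.4,-6,0,0,0,0,9],
  [-9.8,-7,0,0,0,0,9],
  [-9,-7.9,0,0,0,0,9],
  [-8.2,-8.8,0,0,0,0,9],
  [0,0,0,0,0,0,9],
  [0,0,0,0,0,0,9],
])

```text
time: 15.7
position: [511.6, 30.6, 43.8]
tool_rot: [-0.001, -0.704, 0.71, 0.002]
ft_force: [-10.5, 6.8, 10.6]
grip_width: 0.153
finger_force: 30.0
```

At the middle the post pushes outward by about 12 N, so my arc is a little too tight. Both points fit a centre about 3 mm further in y, so I'm recomputing the rest.

```bash
python3 - <<'E'
from h import *
o=readout.get_obs(); print(o["position"],o["tool_rot"].round(4),o["ft_force"],o["wrist_torque"])
M=R.from_rotvec([0,0,1.562]).as_matrix()@np.diag([-1,1,-1])
c=np.array([591.2,-59.7]); cmd=np.array([472.4,-41.7])+(M@[-71.5,-41,0])[:2]; print("cmd",cmd)
P=[cmd]+[c+120.3*np.array([np.cos(a),np.sin(a)]) for a in np.linspace(2.293,1.563,9)]
for d in np.diff(P,axis=0): print((M.T@[*d,0]).round(1))
E
```

```text
[511.56116987  30.5934976   43.77253728] [-0.0012 -0.7038  0.7104  0.0015] [-10.54387606   6.82889905  10.55026841] [ 2.38358267  4.19802213 -0.2053458 ]
cmd [514.02734307  29.4365891 ]
[-1.1  2.4  0. ]
[-6.9 -8.5  0. ]
[-6.1 -9.1  0. ]
[-5.3 -9.6  0. ]
[ -4.4 -10.1   0. ]
[ -3.5 -10.4   0. ]
[ -2.5 -10.7   0. ]
[ -1.5 -10.9   0. ]
[ -0.5 -11.    0. ]
```

Call:
jog_arm([
  [-1,2,0,0,0,0,9],
  [-7,-8.5,0,0,0,0,9],
  [-6.1,-9.1,0,0,0,0,9],
  [-5.3,-9.6,0,0,0,0,9],
  [-4.4,-10.1,0,0,0,0,9],
  [0,0,0,0,0,0,9],
  [0,0,0,0,0,0,9],
])

```text
time: 16.58
position: [548.1, 54.3, 43.7]
tool_rot: [-0.0, -0.704, 0.71, 0.001]
ft_force: [-7.6, 6.4, 5.8]
grip_width: 0.152
finger_force: 30.0
```

Call:
jog_arm([
  [-1.5,0,0,0,0,0,9],
  [-3.6,-10.3,0,0,0,0,9],
  [-2.6,-10.6,0,0,0,0,9],
  [-1.5,-10.6,0,0,0,0,9],
  [0,0,0,0,0,0,9],
  [0,0,0,0,0,0,9],
])

```text
time: 17.32
position: [580.0, 63.4, 43.7]
tool_rot: [-0.0, -0.704, 0.71, 0.001]
ft_force: [-6.2, 6.3, 5.1]
grip_width: 0.158
finger_force: 30.0
```

Call:
jog_arm([
  [-1,-5,0,0,0,0,9],
  [-0.3,-4,0,0,0,0,9],
  [0,-3,0,0,0,0,9],
  [0,0,0,0,0,0,9],
  [0,0,0,0,0,0,9],
])

```text
time: 17.95
position: [591.8, 64.5, 43.7]
tool_rot: [-0.0, -0.704, 0.71, 0.001]
ft_force: [-5.8, 5.0, 5.4]
grip_width: 0.15
finger_force: 30.0
```

```bash
python3 - <<'E'
from h import *
o=readout.get_obs(); print(o["position"],o["ft_force"],o["wrist_torque"])
crop("side",200,145,130,95,6,"pics/s7.png")
E
```

```text
[591.81579234  64.47240005  43.73290599] [-5.75705607  5.03546666  5.37788528] [ 1.96445937  2.47257359 -0.23676261]
```

View pics/s7.png

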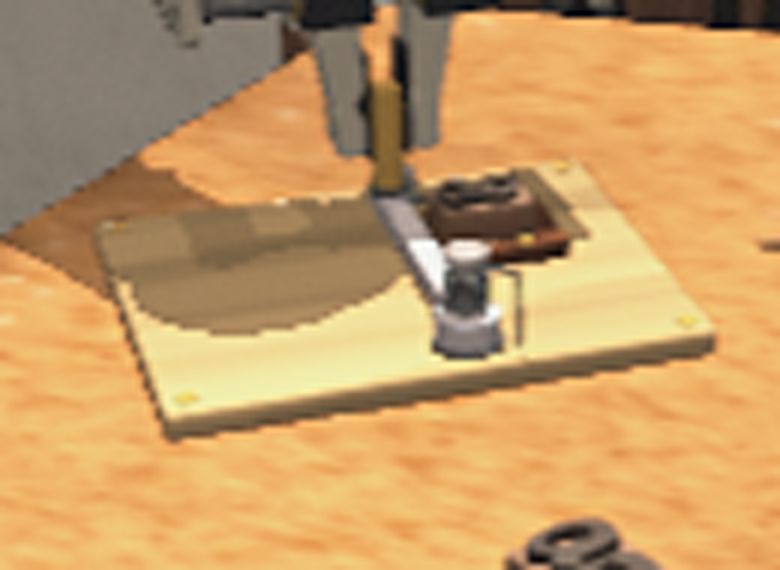

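The side view shows the arm lying across the mouth, the post at (388,140) between the fingers, and the block still home at (480,210). The post appears to sit toward the near edge of the pads, so I'm checking by how much.

```bash
python3 - <<'E'
from h import *
f=lambda P:((proj("side",P)+.5-[200,145])*6).round(0).tolist()
print("post axis if y=57.5 z30,74:",f([[591.8,57.5,30],[591.8,57.5,74]]),"if 64.5",f([[591.8,64.5,30],[591.8,64.5,74]]))
print("finger near bottom edges (y=TCP-9.5)",f([[591.8-7,55,43.7],[591.8-28,55,43.7],[591.8+7,55,43.7],[591.8+28,55,43.7]]))
E
```

```text
post axis if y=57.5 z30,74: [[390.0, 181.0], [386.0, 84.0]] if 64.5 [[385.0, 175.0], [381.0, 78.0]]
finger near bottom edges (y=TCP-9.5) [[374.0, 156.0], [326.0, 163.0], [406.0, 151.0], [454.0, 145.0]]
```

The post axis is at y≈57.5, 7 mm off the pad centre. I'll loosen by 2 mm a side, with the post still caught between the fingers, recentre, and grip again.

Call:
jog_arm([
  [0,0,0,0,0,0,18],
  [0,0,0,0,0,0,18],
  [3.5,0,0,0,0,0,18],
  [3.5,0,0,0,0,0,18],
  [0,0,0,0,0,0,18],
  [0,0,0,0,0,0,9],
  [0,0,0,0,0,0,9],
  [0,0,0,0,0,0,9],
  [0,0,0,0,0,0,9],
], force=30)

```text
time: 19.12
position: [591.3, 56.8, 43.1]
tool_rot: [-0.001, -0.704, 0.71, 0.001]
ft_force: [-5.9, 2.5, 0.4]
grip_width: 0.151
finger_force: 30.0
```

Now I push on to feel the hard stop.

Call:
jog_arm([
  [0,-1.5,0,0,0,0,9],
  [0,-1.5,0,0,0,0,9],
  [0,0,0,0,0,0,9],
  [0,0,0,0,0,0,9],
])

```text
time: 19.62
position: [592.7, 56.8, 43.0]
tool_rot: [-0.002, -0.704, 0.711, 0.002]
ft_force: [-11.3, 4.1, 6.1]
grip_width: 0.15
finger_force: 30.0
```

The force rises against the hard stop at x≈592.7, where 592 is predicted. One short hold, then I hand it in.

Call:
jog_arm([
  [0,0,0,0,0,0,9],
  [0,0,0,0,0,0,9],
  [0,0,0,0,0,0,9],
  [0,0,0,0,0,0,9],
])

```text
time: 20.12
position: [592.7, 56.7, 43.0]
tool_rot: [-0.002, -0.704, 0.711, 0.002]
ft_force: [-12.1, 4.2, 5.4]
grip_width: 0.152
finger_force: 30.0
```

```bash
python3 - <<'E'
from h import *
a=cv2.imread("pics/s7.png"); crop("side",200,145,130,95,6,"pics/s8.png"); b=cv2.imread("pics/s8.png")
print("block region diff",np.abs(a[175:250,445:570].astype(int)-b[175:250,445:570]).mean(), readout.get_obs()["ft_force"])
from bench import ticket
print(ticket.close_job())
E
```

```text
block region diff 5.172053333333333 [-10.52290332   4.43750193   6.22019123]
the job is handed in; nothing more can be done
None
```

I handed the job in at about 20 s: the smallest block is in the channel against the end wall and released, and the fingers are holding the keeper arm against its stop. The hand-in returned no verdict, so I don't know how it was judged.

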